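# Step the antenna turntable on by four clicks

### The arm

A 6-joint arm with a two-finger parallel gripper is mounted at the origin on the work surface; the furniture and walls round the work are solid. World frame = base frame: x ahead of the robot, y to its left, z up, the work surface at z = 0. Lengths are in m, angles in rad, forces in N, time in s.
With the tool pointing down it reaches from about 0.325 to 0.775 m from the base axis. Payload 5.5 kg.
Tool frame: the origin (TCP) lies at the very end of the fingers, on their centre line; the grasp point (between the pads) lies 19 mm behind it; z points along the fingers, x is the direction in which the jaws open and shut, and the axes are right-handed (so a half turn about z gives the same grasp; the last joint's range is limited). The gripper opens to 85 mm and grips with 20 to 120 N. Pads are 22 mm wide; open, the fingers measure 114 mm over their backs; the gripper's body (76 mm by 85 mm) begins 54 mm behind the grasp point. The pads swing forward as they close: fully open they stand 13 mm farther back than shut.
Start: joints at [-1.304, 0.091, 1.231, -0, 1.82, -0.057], TCP at [0.191, -0.569, 0.231] pointing down, gripper open.
Joint ranges: [-2.87, 2.87], [-0.86, 2.18], [0.17, 2.46], [-1.51, 4.65], [0.06, 2.69], [-2.65, 2.65]. Speed limits (rad/s): [2.57, 2.57, 3.01, 3.14, 3.14, 3.14].

### API

Orientations are given as a 3x3 rotation matrix whose columns are the frame's x, y, z axes.
In Python, from station import robot gives the robot as it stands. The module is installed in compiled form; this text tells all that it offers.
- The arm moves only by the shell command python3 -m crank 'ROWS'. ROWS is JSON, a list of rows, each a list of 7 numbers: the shift along the tool's x, y, z in cm, then the turn, a rotation vector about the tool's x, y, z in degrees, then the gripper's target within -1 to 1 (fully open at 1, half-way at 0, shut at -1). In form: [[x, y, z, ax, ay, az, jaw], ...]. A call has 1 to 8 rows; each row shifts and turns the pose as measured when the row begins, along the tool's axes as they then stand; what a row does not reach is not made up. A row lasts 1/8 s, in which the tool goes at most 62.5 mm and 10.7 degrees, less where a joint would pass 70% of its speed; a pose out of reach is approached as far as the arm can. A call with a gripper value outside its range is refused whole. The fingers move at their own pace and stop on an object; the grip force is fixed at half the most. Time passes only in rows, so rows that do not move let the fingers close. It gives the time, the measured TCP pose, the force and the opening at its end, in the units of the state.
- robot.observe(): the state, without advancing time (a new reading comes with each control period).
- robot.get_image(name): name is "scene" or "side" or "wrist"; returns (picture, depth): 480x640x3 uint8, red, green, blue; 480x640 float32, m along the optical axis (not along the pixel's ray), 0 where there is no reading.
- robot.calibration(name): a dict with "vertical_fov" (degrees; the focal length in pixels is half the picture's height over the tangent of half this angle, whatever the lens; pixels are square), "cx", "cy" (the principal point, pixels), "dist_coeffs" ([k1, k2, p1, p2, k3] as OpenCV has them; the pictures are not rectified), "rvec" (rotation vector, rad) and "tvec" (3), from world to camera coordinates, as OpenCV has them; the wrist camera has in their place "mount" (4x4, takes a point from camera to tool coordinates, whose origin is the TCP and whose axes are the tool frame's). Camera axes: x right, y down, z forward; pixel columns grow to the right and rows downward; lengths in m; the calibration is good to about 2 mm. A picture is of the moment at which its call begins: read the wrist's pose just before it. calibration takes no time and is no camera call.
- robot.job_done(): hands the job in, once; it reports no verdict.
Trained networks look in the newest picture that a camera, given by its name, has taken for a name from the list of things; names that differ only in an ending like _2 or _b are one class to them, and where a whole thing is asked for, a point or a joint stands for the part that bears it (a point fixed in the world has none). Each returns a list of dicts, best first, with "conf" (0 to 1); they miss things now and then, are a little off and sometimes report something else, mostly with a low value. They report only what shows in the picture. A call takes as long as a camera call.
- robot.trace(target, camera): "region" (480x640 bool, what is visible of it) and "bbox" ([left, top, right, bottom] in pixels, round what is visible of it).
- robot.spot_point(target, camera): "position" ([column, row] in pixels: a listed point, or the origin of a listed thing).
The state is a dict: "t": time; "joint_pos": joint angles; "qd": joint speeds; "joint_efforts": joint torques, N m; "tcp_pos": TCP position; "tool_rot": TCP orientation; "ft_force": force on the tool from outside, world axes, zero at the start; "torque": the same for the moment, N m; "width": finger opening in m.
Only numpy, scipy, OpenCV 4.12 (cv2) and the standard library are available. Lean on these libraries where they do the work, as an engineer would, in place of code of your own. Each camera call takes 0.05 s, during which the arm holds its last target. There are 200 camera calls.

### The job

Push the turntable's dial round clockwise (seen from above) by exactly four clicks, with a fingertip in its finger pocket, gently and without ever going past the fourth click or back behind where it started. Leave it resting in the fourth click stop with the finger out. Pinch and lift nothing, and leave the three loose things lying beside it on the aluminium plate where they are.

Things in the scene. Friction and masses are not known exactly. Their poses are not given: they have to be found in the camera images.
- turntable: hand-indexed turntable, fixed on an aluminium plate (230x340 mm, top 20 mm above the bench): round grey base 176 mm across, 25 mm high, origin at the centre of its underside, z up; twelve black ticks 30 degrees apart on its edge, a 30 mm high block with a knob at its -x rim. On it an aluminium dial 136 mm across turns about the base's vertical axis; its flat top is 45 mm above the origin
- finger_pocket (a point): centre of the mouth, level with the dial's top, of the dial's one finger pocket: a 44 mm square with rounded corners, two sides along the dial's radius, 14 mm deep, flat black floor, upright smooth walls, centred 41 mm from the dial's axis; turns with the dial. A black line marks its outer side. Opposite it a small antenna board (48 mm, 8 mm high) and two clips are fixed on the dial; a 3 mm hub cap is at the middle
- index_dial (a joint): angle of the dial (rad): 0 in the click stop where it starts, growing clockwise seen from above. Click stops every 30 degrees (0.524 rad): resistance rises to about 4 N at the pocket a quarter-click on, and past half-way the dial snaps on by itself into the next stop and stays there. Fourth stop at 2.094; hard end stops at -1.2 and 3.7
- attenuator: bystander, loose: black finned coaxial attenuator lying on the plate, 20x58x20 mm; origin at the middle of its underside
- torque_wrench: bystander, loose: slim blue-handled connector wrench lying on the plate, 19x147x10 mm, long side along its y; origin at the middle of its underside
- gilt_module: bystander, loose: flat gold-coloured metal module lying on the plate, 56x85x35 mm; origin at the middle of its underside

How it is judged:
On the way, in this order (a step that is already met when the one before it is completed fails the run):
1. the dial has turned on by its first click, with the fingertip at the pocket (value of joint index_dial above 0.377 rad and horizontal distance between the grasp point and finger_pocket below 0.055 m), for 0.1 s.
2. the dial has turned on by its second click, with the fingertip at the pocket (value of joint index_dial above 0.901 rad and horizontal distance between the grasp point and finger_pocket below 0.055 m), for 0.1 s.
3. the dial has turned on by its third click, with the fingertip at the pocket (value of joint index_dial above 1.424 rad and horizontal distance between the grasp point and finger_pocket below 0.055 m), for 0.1 s.
4. the dial has turned on by its fourth click, with the fingertip at the pocket (value of joint index_dial above 1.948 rad and horizontal distance between the grasp point and finger_pocket below 0.055 m), for 0.1 s.
At the end, for the whole second after the job is handed in: The dial rests in the fourth click stop clockwise from its start (2.094 rad, within 0.125 rad), at rest; the three bystanders lie within 15 mm of where they were (value of joint index_dial between 1.97 and 2.22 rad and velocity of joint index_dial between -0.05 and 0.05 rad/s and distance of each of attenuator, torque_wrench, gilt_module from where it was at the start of the episode below 0.015 m); the robot touches nothing.
It fails at once if the dial was turned past the fourth click (over 0.3 rad beyond its stop) (value of joint index_dial above 2.4 rad).
It fails at once if the dial was turned back behind its start (over 0.3 rad) (value of joint index_dial below -0.3 rad).
It fails at once if the turntable was pushed roughly (over 30 N) (contact force between any of the arm, the fingers and turntable above 30 N).
It fails at once if a bystander was moved or lifted (over 15 mm) (distance of any of attenuator, torque_wrench, gilt_module from where it was at the start of the episode above 0.015 m).
It also fails if it takes over 51 s, if anything falls off the work surface, if the arm or the gripper's body presses on something with over 40 N, if the wrist force passes 120 N, or if a joint passes its speed limit or range.

## Working session

There is one attempt and no reset: what is moved stays moved. The work goes in short steps, Python scripts to look and compute and a shell command to move; the robot and the scene stay as the last step left them, time stands still between calls to the robot, and variables do not carry over. Pictures are saved under pics/ and viewed, about 8 in all and at most 12, crops included, and the job is handed in when it is done.

```bash
mkdir -p pics
cat > h.py <<'E'
import numpy as np, cv2
from station import robot
def cam(n):
    c=robot.calibration(n); f=240/np.tan(np.radians(c["vertical_fov"])/2)
    K=np.array([[f,0,c["cx"]],[0,f,c["cy"]],[0,0,1]]); d=np.array(c["dist_coeffs"],float)
    if "mount" in c:
        s=robot.observe(); T=np.eye(4); T[:3,:3]=s["tool_rot"]; T[:3,3]=s["tcp_pos"]; M=T@np.array(c["mount"]); R=M[:3,:3]; o=M[:3,3]
    else:
        Rw=cv2.Rodrigues(np.array(c["rvec"],float))[0]; R=Rw.T; o=-R@np.array(c["tvec"],float).ravel()
    return K,d,R,o
def onplane(n,px,z,C=None):
    K,d,R,o=C or cam(n)
    u=cv2.undistortPoints(np.array(px,float).reshape(-1,1,2),K,d).reshape(-1,2)
    r=np.c_[u,np.ones(len(u))]@R.T
    return o+r*((z-o[2])/r[:,2])[:,None]
def proj(n,P,C=None):
    K,d,R,o=C or cam(n)
    rv=cv2.Rodrigues(R.T)[0]; return cv2.projectPoints(np.array(P,float).reshape(-1,1,3),rv,-R.T@o,K,d)[0].reshape(-1,2)
def save(n,f):
    im,de=robot.get_image(n); cv2.imwrite("pics/"+f,im[:,:,::-1]); return im,de
E
python3 - <<'E'
from h import *
s=robot.observe(); print(s["t"],s["tcp_pos"],np.round(s["tool_rot"],3),s["width"])
for n in("scene","side"):
    C=cam(n); im,de=save(n,n+"0.png"); print(n,C[3])
    for t,z in(("turntable",.02),("finger_pocket",.065),("attenuator",.02),("torque_wrench",.02),("gilt_module",.02)):
        for r in robot.spot_point(t,n)[:2]: print(t,round(r["conf"],2),np.round(r["position"]),np.round(onplane(n,r["position"],z,C),3))
a=cv2.imread("pics/scene0.png");b=cv2.imread("pics/side0.png");
E
```

```text
0.0 [ 0.19082035 -0.56853856  0.23014155] [[ 0.318 -0.948 -0.001]
 [-0.948 -0.318  0.002]
 [-0.002 -0.    -1.   ]] 0.08516443409384301
scene [ 0.2653244  -0.77378195  0.58720732]
turntable 0.66 [307. 271.] [[ 0.538 -0.141  0.02 ]]
finger_pocket 0.78 [333. 238.] [[ 0.585 -0.135  0.065]]
attenuator 0.85 [317. 356.] [[ 0.477 -0.306  0.02 ]]
torque_wrench 0.56 [283. 224.] [[ 0.552 -0.006  0.02 ]]
gilt_module 0.69 [398. 316.] [[ 0.612 -0.289  0.02 ]]
side [0.49146996 0.5252759  0.70666819]
turntable 0.97 [336. 288.] [[ 0.543 -0.139  0.02 ]]
finger_pocket 0.62 [313. 263.] [[ 0.58  -0.143  0.065]]
attenuator 0.68 [382. 224.] [[ 0.482 -0.307  0.02 ]]
torque_wrench 0.73 [321. 358.] [[ 0.548 -0.004  0.02 ]]
gilt_module 0.84 [305. 224.] [[ 0.614 -0.285  0.02 ]]
```

View pics/scene0.png

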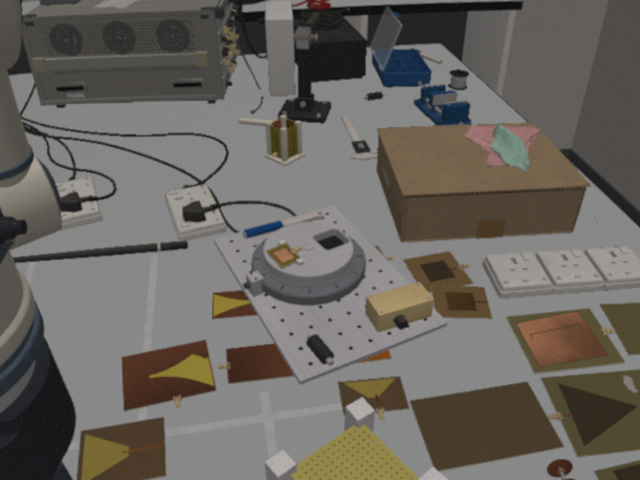

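View pics/side0.png

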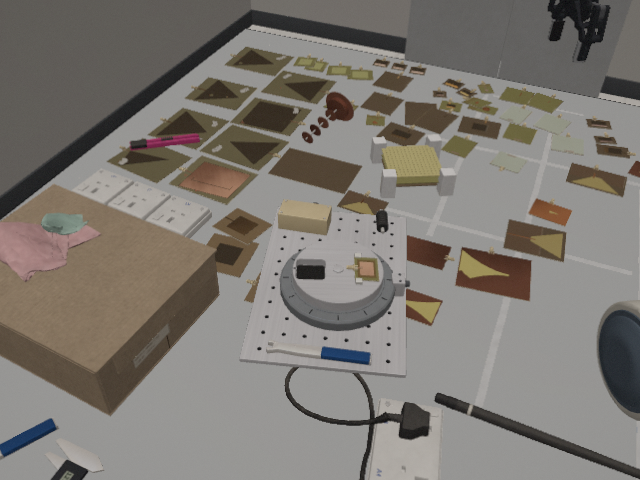

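```bash
python3 -m crank '[[-3.3,-5.2,0,0,0,0,-1],[-3.3,-5.2,0,0,0,0,-1],[-3.3,-5.2,0,0,0,0,-1],[-3.3,-5.2,0,0,0,0,-1],[-3.3,-5.2,0,0,0,0,-1],[-3.3,-5.2,0,0,0,0,-1],[-3.3,-5.2,0,0,0,0,-1],[-3.3,-5.2,0,0,0,0,-1]]'
python3 -m crank '[[0,0,0,0,0,-10,-1],[0,0,0,0,0,-10,-1],[0,0,0,0,0,-10,-1],[0,0,0,0,0,-10,-1],[0,0,0,0,0,-10,-1],[0,0,0,0,0,-10,-1],[0,0,0,0,0,-10,-1],[0,0,0,0,0,0,-1]]'
python3 - <<'E'
from h import *
print(np.round(robot.calibration("wrist")["mount"],3))
C=cam("wrist"); im,de=save("wrist","w1.png")
s=robot.observe(); print(s["t"],s["tcp_pos"],np.round(s["tool_rot"],3),s["width"],s["joint_pos"],s["ft_force"])
for t,z in(("turntable",.02),("finger_pocket",.065)):
    for r in robot.spot_point(t,"wrist")[:2]: print(t,round(r["conf"],2),np.round(r["position"]),np.round(onplane("wrist",r["position"],z,C),4))
E
```

```text
t: 1.6
tcp_pos: [0.5055, -0.1824, 0.2311]
tool_rot: [[0.31, -0.951, 0.003], [-0.951, -0.31, -0.001], [0.002, -0.002, -1.0]]
ft_force: [0.6, -1.0, -0.2]
width: 0.0002
t: 2.6
tcp_pos: [0.5084, -0.1766, 0.2312]
tool_rot: [[1.0, 0.013, 0.004], [0.013, -1.0, -0.001], [0.004, 0.001, -1.0]]
ft_force: [-0.5, 0.1, 0.2]
width: -0.0005
[[ 1.     0.     0.001  0.   ]
 [-0.001  0.96   0.28  -0.069]
 [-0.001 -0.28   0.96  -0.141]
 [ 0.     0.     0.     1.   ]]
2.65 [ 0.50837586 -0.17658358  0.23130666] [[ 1.     0.011  0.004]
 [ 0.011 -1.    -0.001]
 [ 0.004  0.001 -1.   ]] 2.1766207083750848e-05 [-3.98113869e-01 -7.89979309e-02  1.40142467e+00  9.48988866e-04
  1.81535813e+00 -4.08978799e-01] [ 0.65430715 -0.47887904  0.57013952]
turntable 0.71 [364. 160.] [[ 0.5411 -0.1359  0.02  ]]
finger_pocket 0.84 [424. 161.] [[ 0.5823 -0.1329  0.065 ]]
```

View pics/w1.png

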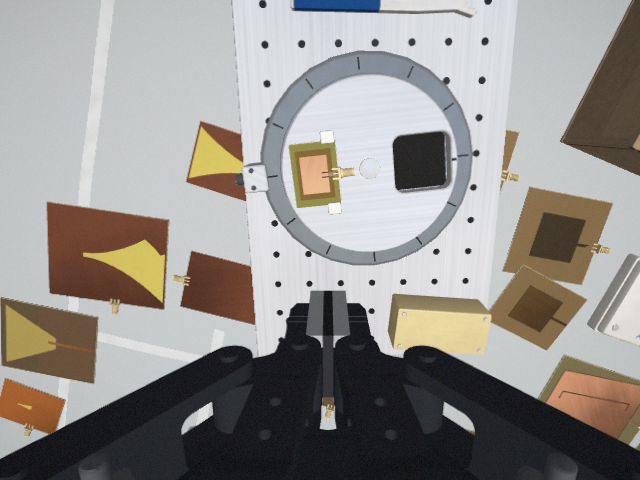

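Run:
```python
from h import *
C=cam("wrist"); print("f",C[0][0,0])
P=lambda px,z:np.round(onplane("wrist",px,z,C),4).tolist()
print("hub",P([369.5,167.5],.068)); print("mouth corners",P([[392,134],[446,131],[450,187],[397,192]],.065)); print("line",P([453.5,159],.065))
im=cv2.imread("pics/w1.png"); g=cv2.cvtColor(im,cv2.COLOR_BGR2GRAY); m=np.zeros_like(g); m[110:210,380:460]=(g[110:210,380:460]<60)
n,l,st,c=cv2.connectedComponentsWithStats(m); i=1+st[1:,4].argmax(); print(st[i],c[i],"floor",P(c[i],.051))
r=cv2.minAreaRect(np.argwhere(l==i)[:,::-1].astype(np.float32)); b=np.array(P(cv2.boxPoints(r),.051)); print(b)
t=robot.trace("turntable","wrist")[0]; print(t["bbox"])
print("tip proj",proj("wrist",robot.observe()["tcp_pos"],C), "halfwidth px per mm", C[0][0,0]/.14/1000)
```

```text
f 396.6961944733035
hub [[0.5407, -0.138, 0.068]]
mouth corners [[0.557, -0.1132, 0.065], [0.5975, -0.1104, 0.065], [0.6045, -0.1525, 0.065], [0.5633, -0.157, 0.065]]
line [[0.6052, -0.131, 0.065]]
[ 393  132   53   58 2638] [419.01137225 160.35216073] floor [[0.582, -0.1336, 0.051]]
[[ 0.5593 -0.114   0.051 ]
 [ 0.5991 -0.111   0.051 ]
 [ 0.6058 -0.1539  0.051 ]
 [ 0.5644 -0.157   0.051 ]]
[235.3, 50.3, 476.8, 266.6]
tip proj [[326.93219395 309.74517318]] halfwidth px per mm 2.833544246237882
```

```bash
python3 -m crank '[[3.7,-2.1,0,0,0,0,-1],[3.7,-2.1,0,0,0,0,-1],[0,0,0,0,0,-5.5,-1],[0,0,5,0,0,0,-1],[0,0,5,0,0,0,-1],[0,0,4,0,0,0,-1],[0,0,0,0,0,0,-1]]'
python3 - <<'E'
from h import *
im,de=save("wrist","w2.png"); s=robot.observe(); p=s["tcp_pos"]; R=s["tool_rot"]; print(p,np.round(R,3),s["ft_force"])
print("to go, tool cm",100*R.T@(np.array([.582,-.1335,.058])-p))
E
```

```text
t: 3.68
tcp_pos: [0.5856, -0.1329, 0.0885]
tool_rot: [[0.995, 0.097, 0.006], [0.097, -0.995, -0.002], [0.006, 0.002, -1.0]]
ft_force: [-0.3, 0.0, 0.8]
width: -0.0001
[ 0.58697698 -0.13324343  0.09136233] [[ 0.995  0.097  0.01 ]
 [ 0.097 -0.995 -0.003]
 [ 0.01   0.004 -1.   ]] [0.21692806 0.29793934 0.54624689]
to go, tool cm [-0.53050016 -0.0350479   3.33108863]
```

View pics/w2.png

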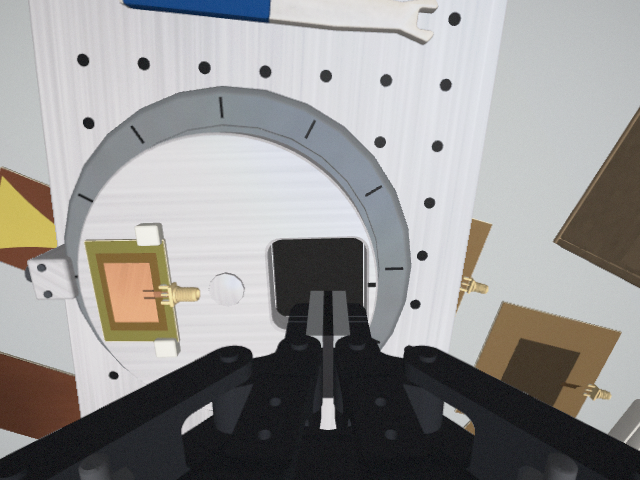

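```bash
python3 -m crank '[[-0.4,0,0,0,0,0,-1],[0,0,1.5,0,0,0,-1],[0,0,1.0,0,0,0,-1],[0,0,0.6,0,0,0,-1],[0,0,0,0,0,0,-1]]'
python3 - <<'E'
from h import *
im,de=save("wrist","w3.png"); s=robot.observe(); p=s["tcp_pos"]; R=s["tool_rot"]; print(p,np.round(R,3),s["ft_force"])
print("to go, tool cm",100*R.T@(np.array([.582,-.1335,.058])-p))
E
```

```text
t: 4.35
tcp_pos: [0.5863, -0.1348, 0.0655]
tool_rot: [[0.995, 0.095, 0.02], [0.096, -0.995, -0.006], [0.019, 0.008, -1.0]]
ft_force: [0.2, -0.3, 0.3]
width: -0.0003
[ 0.58646753 -0.13488393  0.06585586] [[ 0.995  0.095  0.021]
 [ 0.096 -0.995 -0.006]
 [ 0.02   0.008 -1.   ]] [ 0.99021503  0.34309664 -0.58965868]
to go, tool cm [-0.44703813 -0.18649204  0.77541244]
```

View pics/w3.png

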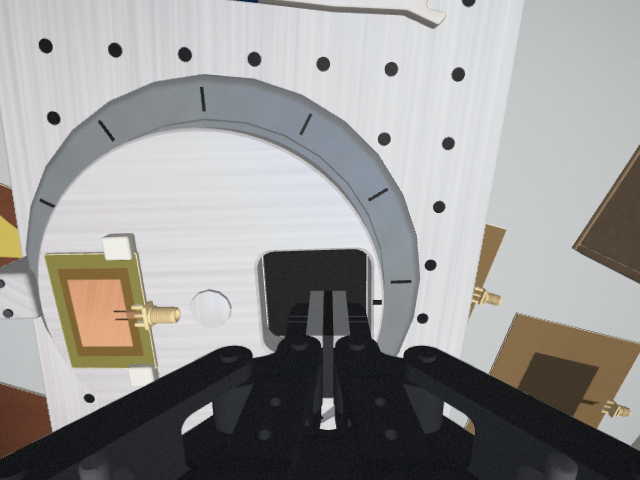

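```bash
python3 -m crank '[[-0.45,0,0,0.5,-1.2,0,-1],[0,0,0.5,0,0,0,-1],[0,0,0,0,0,0,-1]]'
cat > st.py <<'E'
from h import *
s=robot.observe(); p=s["tcp_pos"]; R=s["tool_rot"]; c=np.array([.5407,-.138])
d=p[:2]-c; a=np.degrees(np.arctan2(d[1],d[0])); xa=np.degrees(np.arctan2(R[1,0],R[0,0]))
dn=R.T@[0,0,-1]
print("t %.2f r %.1fmm ang %.1f (from start %.1f) toolx %.1f z %.4f tilt fix ax %.1f ay %.1f j6 %.2f"%(s["t"],1e3*np.hypot(*d),a,6-a,xa,p[2],np.degrees(-dn[1]),np.degrees(dn[0]),s["joint_pos"][5]),"F",np.round(s["ft_force"],1))
C=cam("wrist"); im,de=robot.get_image("wrist"); cv2.imwrite("pics/last.png",im[:,:,::-1])
for t,z,n in(("finger_pocket",.065,"wrist"),("finger_pocket",.065,"scene"),("finger_pocket",.065,"side")):
    if n!="wrist": C=cam(n); robot.get_image(n)
    for r in robot.spot_point(t,n)[:1]:
        q=onplane(n,r["position"],z,C)[0,:2]; e=q-c; print(n,round(r["conf"],2),"pocket r %.1f turned %.1f deg"%(1e3*np.hypot(*e),6-np.degrees(np.arctan2(e[1],e[0]))))
E
python3 st.py
```

```text
t: 4.78
tcp_pos: [0.582, -0.1355, 0.0611]
tool_rot: [[0.995, 0.096, -0.002], [0.096, -0.995, 0.001], [-0.002, -0.001, -1.0]]
ft_force: [-0.3, 0.3, 0.0]
width: 0.0005
t 4.78 r 41.4mm ang 3.5 (from start 2.5) toolx 5.5 z 0.0611 tilt fix ax -0.1 ay 0.1 j6 -0.38 F [-0.3  0.3  0. ]
scene 0.56 pocket r 46.8 turned -2.2 deg
```

```bash
python3 -m crank '[[0,0,0.35,0,0,0,-1],[-0.01,0.29,0,0,0,4,-1],[-0.01,0.29,0,0,0,4,-1],[-0.01,0.29,0,0,0,4,-1],[-0.01,0.29,0,0,0,4,-1],[-0.01,0.29,0,0,0,4,-1],[-0.01,0.29,0,0,0,4,-1]]'
python3 st.py
```

```text
t: 5.95
tcp_pos: [0.5812, -0.1493, 0.0575]
tool_rot: [[0.945, -0.328, 0.001], [-0.328, -0.945, 0.007], [-0.001, -0.007, -1.0]]
ft_force: [1.1, 3.7, 0.7]
width: 0.0002
t 5.95 r 42.0mm ang -15.6 (from start 21.6) toolx -19.1 z 0.0575 tilt fix ax -0.4 ay 0.1 j6 0.02 F [1.1 3.7 0.7]
wrist 0.77 pocket r 41.9 turned 9.4 deg
scene 0.95 pocket r 46.9 turned 13.4 deg
side 0.59 pocket r 37.5 turned 22.1 deg
```

```bash
python3 -m crank '[[-0.02,0.32,0,-0.4,0,3,-1],[-0.02,0.32,0,0,0,4,-1],[-0.02,0.32,0,0,0,4,-1],[0,0,0,0,0,0,-1]]'
python3 st.py
```

```text
t: 6.75
tcp_pos: [0.5758, -0.1603, 0.0568]
tool_rot: [[0.865, -0.501, -0.004], [-0.501, -0.865, -0.004], [-0.001, 0.006, -1.0]]
ft_force: [0.1, -0.2, 0.5]
width: 0.0002
t 6.75 r 41.5mm ang -32.4 (from start 38.4) toolx -30.1 z 0.0568 tilt fix ax 0.3 ay 0.1 j6 0.20 F [ 0.1 -0.2  0.5]
wrist 0.75 pocket r 42.3 turned 28.9 deg
scene 0.75 pocket r 46.1 turned 37.7 deg
side 0.91 pocket r 43.6 turned 39.1 deg
```

```bash
python3 -m crank '[[-0.02,0.3,0,0.3,0,4,-1],[-0.02,0.3,0,0,0,4,-1],[-0.02,0.3,0,0,0,4,-1],[-0.02,0.3,0,0,0,4,-1],[-0.02,0.3,0,0,0,4,-1],[0,0,0,0,0,0,-1]]'
python3 st.py
```

```text
t: 7.8
tcp_pos: [0.5689, -0.1677, 0.0576]
tool_rot: [[0.639, -0.77, 0.006], [-0.77, -0.638, 0.005], [-0.0, -0.008, -1.0]]
ft_force: [2.0, 0.9, -1.0]
width: -0.0004
t 7.80 r 41.0mm ang -46.5 (from start 52.5) toolx -50.3 z 0.0576 tilt fix ax -0.5 ay 0.0 j6 0.53 F [ 2.   0.9 -1. ]
wrist 0.89 pocket r 41.9 turned 42.0 deg
scene 0.77 pocket r 47.9 turned 40.4 deg
side 0.93 pocket r 40.2 turned 45.5 deg
```

Near the second crossing; a bit more.

```bash
python3 -m crank '[[-0.02,0.32,0,-0.4,0,3,-1],[-0.02,0.32,0,0,0,3,-1],[-0.02,0.3,0,0,0,3,-1],[0,0,0,0,0,0,-1]]'
python3 st.py
```

```text
t: 8.6
tcp_pos: [0.5597, -0.1741, 0.0572]
tool_rot: [[0.507, -0.862, -0.003], [-0.862, -0.507, -0.001], [-0.0, 0.003, -1.0]]
ft_force: [0.7, -0.4, 1.0]
width: -0.0002
t 8.60 r 40.8mm ang -62.2 (from start 68.2) toolx -59.5 z 0.0572 tilt fix ax 0.2 ay 0.0 j6 0.68 F [ 0.7 -0.4  1. ]
scene 0.85 pocket r 41.1 turned 56.3 deg
side 0.95 pocket r 48.3 turned 63.5 deg
```

Second click done (about 60°, force back to zero). Third next.

```bash
python3 -m crank '[[-0.02,0.3,0,0.2,0,4,-1],[-0.02,0.3,0,0,0,4,-1],[-0.02,0.3,0,0,0,4,-1],[-0.02,0.3,0,0,0,4,-1],[-0.02,0.3,0,0,0,4,-1],[-0.02,0.3,0,0,0,4,-1],[0,0,0,0,0,0,-1]]'
python3 st.py
```

```text
t: 9.78
tcp_pos: [0.5468, -0.1774, 0.0584]
tool_rot: [[0.106, -0.994, 0.011], [-0.994, -0.106, 0.002], [-0.0, -0.011, -1.0]]
ft_force: [0.8, -0.1, -0.0]
width: 0.0
t 9.78 r 39.9mm ang -81.2 (from start 87.2) toolx -83.9 z 0.0584 tilt fix ax -0.6 ay 0.0 j6 1.09 F [ 0.8 -0.1 -0. ]
wrist 0.75 pocket r 42.8 turned 72.9 deg
scene 0.67 pocket r 41.3 turned 68.2 deg
side 0.71 pocket r 43.7 turned 78.4 deg
```

```bash
python3 -m crank '[[0.02,0.32,0,-0.5,0,3,-1],[0,0.32,0,0,0,3,-1],[0,0.3,0,0,0,3,-1],[0,0,0,0,0,0,-1]]'
python3 st.py
```

```text
t: 10.58
tcp_pos: [0.5373, -0.1782, 0.0581]
tool_rot: [[-0.054, -0.999, 0.001], [-0.999, 0.054, 0.001], [-0.001, -0.001, -1.0]]
ft_force: [0.1, -0.2, -0.2]
width: -0.0
t 10.57 r 40.3mm ang -94.8 (from start 100.8) toolx -93.1 z 0.0581 tilt fix ax -0.1 ay 0.1 j6 1.24 F [ 0.1 -0.2 -0.2]
wrist 0.92 pocket r 41.4 turned 88.4 deg
scene 0.83 pocket r 49.0 turned 82.7 deg
side 0.78 pocket r 42.6 turned 94.2 deg
```

```bash
python3 -m crank '[[-0.02,0.3,0,0,0,4,-1],[-0.02,0.3,0,0,0,4,-1],[-0.02,0.3,0,0,0,4,-1],[-0.02,0.3,0,0,0,4,-1],[-0.02,0.3,0,0,0,4,-1],[0,0,0,0,0,0,-1]]'
python3 st.py
```

```text
t: 11.62
tcp_pos: [0.5271, -0.1752, 0.0595]
tool_rot: [[-0.399, -0.917, 0.012], [-0.917, 0.399, -0.002], [-0.003, -0.012, -1.0]]
ft_force: [0.4, -0.1, -0.7]
width: 0.0004
t 11.62 r 39.6mm ang -110.1 (from start 116.1) toolx -113.5 z 0.0595 tilt fix ax -0.7 ay 0.2 j6 1.60 F [ 0.4 -0.1 -0.7]
wrist 0.57 pocket r 42.5 turned 101.0 deg
scene 0.89 pocket r 47.8 turned 91.6 deg
side 0.94 pocket r 46.2 turned 106.2 deg
```

```bash
python3 -m crank '[[0.02,0.3,0.1,-0.6,0.1,3,-1],[0,0.25,0.05,0,0,3,-1],[0,0,0,0,0,0,-1]]'
python3 st.py
```

```text
t: 12.3
tcp_pos: [0.5216, -0.173, 0.0579]
tool_rot: [[-0.494, -0.869, -0.0], [-0.869, 0.494, 0.001], [-0.001, 0.001, -1.0]]
ft_force: [-1.0, -1.2, 0.1]
width: 0.0001
t 12.30 r 39.9mm ang -118.6 (from start 124.6) toolx -119.6 z 0.0579 tilt fix ax 0.0 ay 0.1 j6 1.70 F [-1.  -1.2  0.1]
scene 0.72 pocket r 38.3 turned 114.0 deg
side 0.59 pocket r 54.1 turned 115.3 deg
```

View pics/last.png

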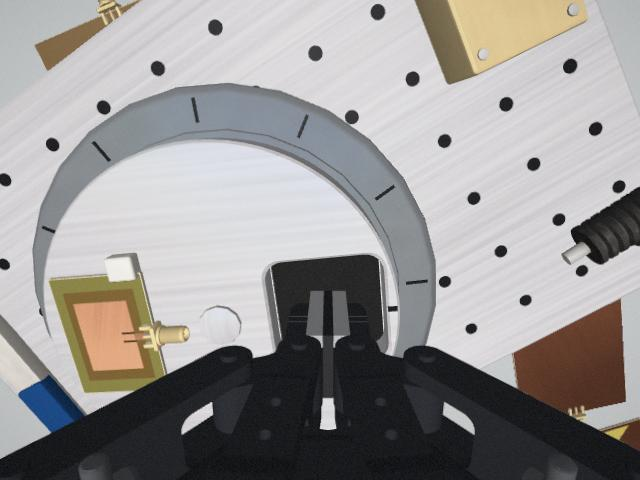

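```bash
python3 -m crank '[[0.05,-0.2,0,0,0,0,-1],[0,0,-1,0,0,0,-1],[0,0,-2,0,0,0,-1],[0,0,-4,0,0,0,-1],[0,0,-5,0,0,0,-1],[0,-4,-2,0,0,0,-1],[0,0,0,0,0,0,-1],[0,0,0,0,0,0,-1]]'
python3 st.py
python3 - <<'E'
from h import *
C=cam("wrist"); im,de=save("wrist","w5.png"); g=cv2.cvtColor(im,cv2.COLOR_BGR2GRAY)
c=np.array([.5407,-.138])
e=np.array([np.cos(np.radians(6-120)),np.sin(np.radians(6-120))])*.0415+c
print("expected pocket px",proj("wrist",[[*e,.065],[*c,.068]],C))
for n,nm in(("scene","s"),("side","d")):
    Cn=cam(n); robot.get_image(n)
    for t in("attenuator","torque_wrench","gilt_module"):
        for r in robot.spot_point(t,n)[:1]: print(n,t,np.round(onplane(n,r["position"],.02,Cn),3))
E
```

```text
t: 13.6
tcp_pos: [0.5591, -0.1949, 0.211]
tool_rot: [[-0.494, -0.87, 0.007], [-0.87, 0.494, -0.001], [-0.002, -0.006, -1.0]]
ft_force: [0.4, -0.4, -0.1]
width: -0.0001
t 13.60 r 59.8mm ang -72.1 (from start 78.1) toolx -119.6 z 0.2110 tilt fix ax -0.4 ay 0.1 j6 1.69 F [ 0.4 -0.4 -0.1]
wrist 0.75 pocket r 42.0 turned 119.1 deg
scene 0.84 pocket r 40.1 turned 112.2 deg
side 0.97 pocket r 50.2 turned 116.0 deg
expected pocket px [[327.13620844 277.08881445]
 [273.1773525  283.36992642]]
scene attenuator [[ 0.478 -0.311  0.02 ]]
scene torque_wrench [[ 0.559 -0.01   0.02 ]]
scene gilt_module [[ 0.613 -0.284  0.02 ]]
side attenuator [[ 0.483 -0.296  0.02 ]]
side torque_wrench [[ 0.549 -0.008  0.02 ]]
side gilt_module [[ 0.615 -0.289  0.02 ]]
```

View pics/w5.png

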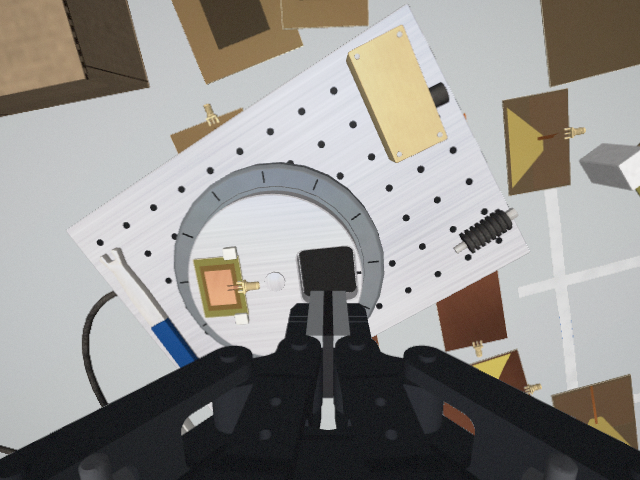

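The pocket sits at (328,273), within a few pixels of the (327,277) expected for 120°. The finger is clear and the wrist camera reads 119.1°.

```bash
python3 -c "
from station import robot
print(robot.job_done())"
```

```text
the job is handed in; nothing more can be done
None
```

I pushed the dial clockwise through four clicks with the shut fingertips in its pocket. I then lifted the finger straight out and handed the job in at about 14 s.

**Dial:** after the lift, the wrist camera read the pocket as turned 119.1°, against 120° for the fourth stop. In the last picture it lay within a few pixels of where that stop should be.

**Disagreement:** the farther scene and side cameras read 112° and 116°. They had also been several degrees out at earlier stops (for example 38° and 39° when the wrist camera read 29°), so I trusted the wrist camera.

**Force:** the highest wrist force in the readings between moves was about 4 N. It was near zero with the finger clear, about 15 cm above the dial.

**Loose things:** the three bystanders' estimated positions differ by at most about 11 mm from the first estimates, within the detector's scatter. The robot never came near them.

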